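Lay the upright carton flat in the parts case and shut the lid

ROBOT

A 6-joint arm with a two-finger parallel gripper is mounted at the origin on a cart in front of the work surface, level with it; the furniture and walls round the work are solid. World frame = base frame: x ahead of the robot, y to its left, z up, the work surface at z = 0. Lengths are in m, angles in rad, forces in N, time in s.
With the tool pointing down it reaches from about 0.325 to 0.9 m from the base axis. Payload 6.1 kg.
Tool frame: the origin (TCP) lies midway between the tips of the shut fingers; the grasp point (between the pads) lies 19 mm behind it (hold_point_z is the distance from the TCP to the grasp point, in m); z points along the fingers, y is the line along which they close (so a half turn about z gives the same grasp; the last joint's range is limited). The gripper opens to 87 mm and grips with 3 to 60 N. Pads are 19 mm wide; open, the fingers measure 117 mm over their backs; the gripper's body (75 mm by 190 mm) begins 51 mm behind the grasp point.
Start: joints at [-1.44, 0.22, 1.526, -0, 1.395, -0.126], TCP at [0.159, -0.604, 0.223] pointing down, gripper open.
Joint ranges: [-2.98, 2.98], [-0.91, 2.08], [0.09, 2.57], [-1.24, 4.39], [0.2, 2.65], [-2.68, 2.68]. Speed limits (rad/s): [2.57, 2.57, 3.01, 3.14, 3.14, 3.14].

INTERFACE

Orientations are given as a unit quaternion [x, y, z, w].
In Python, from cell import sense, snapshot, finish_job, hold_point_z gives the robot as it stands.
- The arm moves only by the shell command python3 -m creep 'ROWS' [FORCE]. ROWS is JSON, one flat list of numbers, 5 for each row, row after row: the shift along the tool's x, y, z in m, then the turn about the tool's z in degrees, then the closure, from 0 (fully open) to 1 (shut). In form: [dx, dy, dz, twist, hand, dx, dy, dz, twist, hand, ...]. A call has 1 to 12 rows; each row is the pose to reach, as a shift and turn from the pose commanded when the call began, along the tool's axes at that moment; what a row does not reach only later rows make up. A row lasts 1/10 s, in which the tool goes at most 50 mm and 8.59 degrees, less where a joint would pass 70% of its speed; a pose out of reach is approached as far as the arm can. A call with a gripper value outside its range is refused whole. The fingers move at their own pace and stop on an object; FORCE is the grip in N (left out, the last holds). Time passes only in rows, so rows that repeat a pose let the fingers close. It gives the time, the measured TCP pose, the force, the opening and the grip force at its end, in the units of the state.
- sense(): the state, without advancing time (a new reading comes with each control period).
- snapshot(name): name is "scene" or "side" or "wrist"; returns a dict with "color" (400x640x3 uint8, red, green, blue), "z_map" (400x640 float32, m along the optical axis (not along the pixel's ray), 0 where there is no reading), "fx", "fy", "cx", "cy" (pixels), "eye" and "rotation" of the camera in the world. Camera axes: x right, y up, looking along -z (the intrinsics and any distortion apply to the point x, -y, -z); pixel columns grow to the right and rows downward; lengths in m; the calibration is good to about 2 mm. A picture is of the moment at which its call begins.
- finish_job(): hands the job in; it is judged then, once.
The state is a dict: "t": time; "joint_positions": joint angles; "joint_vel": joint speeds; "joint_efforts": joint torques, N m; "position": TCP position; "tcp_rot": TCP orientation; "wrist_force": force on the tool from outside, world axes, zero at the start; "torque": the same for the moment, N m; "opening": finger opening in m; "finger_force": force on a finger pad.
Only numpy, scipy, OpenCV 4.12 (cv2) and the standard library are available. Lean on these libraries where they do the work, as an engineer would, in place of code of your own. Each camera call takes 0.05 s, during which the arm holds its last target. There are 200 camera calls.

TASK

A carton has been left standing on end in the open two-row parts case, so the lid cannot shut. Gripping and lifting nothing, gently push the carton over near its top so that it falls flat on the case floor into the empty stretch beside it in its own row (towards the middle of the case), leaving the two small cartons and the roll of tape in the case where they lie. Then push the lid over and down until it is fully shut, and move clear.

Things in the scene. Friction and masses are not known exactly. Their poses are not given: they have to be found in the camera images.
- case: Low black two-row parts case, fixed, open. Origin: centre of underside; x to the hinge (rear), y along its length, z up. Base 180 (x) x 292 (y) x 42 mm high, walls and floor 4 mm thick. A divider 4 mm thick, 32 mm high at x = 0 makes two rows 84 mm wide, 284 mm long (centre lines x = -44, +44 mm), each with one thing near each end.
- lid (a joint): Angle of the grey lid, rad: 0 fully shut, 1.75 to 1.95 at the start (leaning back), limit 2.1. Hinge line along the case's y at x = +90, z = 42 mm in its frame. The lid is a tray 180 x 292 mm, 22 mm deep outside; shut, its top is 64 mm above the bench, 60 mm of room inside. Stiff hinge: it stays where left (0.4 N m friction, 2 to 5 N at the free edge) and must be pushed all the way down; no latch.
- lid_edge (a point): Middle of the lid's free edge, on its outside face (180 mm from the hinge line, 22 mm outside the rim plane). Its axes are the lid's: z is the outward normal of the outside face, x points from the free edge to the hinge.
- carton_center (a point): Centre of the closed carton 71 x 90 x 30 mm (0.14 to 0.28 kg) that stands on end near one end of a row, top 94 mm above the bench. Its axes: x 71 mm width, y 90 mm length (upright at first), z 30 mm thickness (along the case's y within 0.05 rad). Pushed near the top along its thickness it tips at 18 degrees; pushed low it slides. Lying flat, its centre is 19 mm above the bench.
- tape_center (a point): Centre of a roll of tape lying flat in the case, 72 mm across, 20 mm high. Leave it alone.
- fuses_a_center (a point): Centre of a small carton lying flat in the case, 51 (x) x 70 (y) x 35 mm high. Leave it alone.
- fuses_b_center (a point): Centre of a second small carton of the same kind, lying flat in the case. Leave it alone.
Things that resemble listed ones, but are neither listed nor needed, are in the scene too. What is shaped like the part that bears carton_center but purple is not meant.

How it is judged:
By the outcome, as a careful person would: the job done as asked, in the order asked, and still so for the second after the job is handed in, with the robot touching nothing.
It also fails if it takes over 51 s, if anything falls off the work surface, if the arm or the gripper's body presses on something with over 40 N, if the wrist force passes 120 N, or if a joint passes its speed limit or range.

## Working session

There is one attempt and no reset: what is moved stays moved. The work goes in short steps, Python scripts to look and compute and a shell command to move; the robot and the scene stay as the last step left them, time stands still between calls to the robot, and variables do not carry over. Pictures are saved under pics/ and viewed, at most 10 in all, crops included, and the job is handed in when it is done.

```bash
mkdir -p pics
cat > h.py <<'E'
import numpy as np, cv2
from cell import sense, snapshot
def shot(n,f):
    s=snapshot(n); cv2.imwrite(f'pics/{f}.png',s['color'][:,:,::-1]); np.savez(f'{f}.npz',**s); return s
def cloud(s):
    z=s['z_map']; v,u=np.mgrid[:400,:640]
    p=np.stack([(u-s['cx'])/s['fx']*z,-(v-s['cy'])/s['fy']*z,-z],-1)
    w=p@np.array(s['rotation']).T+s['eye']; w[z==0]=np.nan; return w
E
python3 - <<'E'
from h import *
a=shot('scene','s1');b=shot('side','d1')
cv2.imwrite('pics/both.png',cv2.resize(np.vstack([a['color'],b['color']])[:,:,::-1],(480,600)))
print(a.keys(),a['eye'],b['eye'],sense()['tcp_rot'])
E
```

```text
dict_keys(['color', 'z_map', 'fx', 'fy', 'cx', 'cy', 'eye', 'rotation']) [-0.00409588  0.62768897  0.41575895] [0.46386742 0.76327898 0.56330526] [ 9.91767521e-01  1.28048362e-01 -7.27093486e-06 -8.95003621e-04]
```

View pics/s1.png

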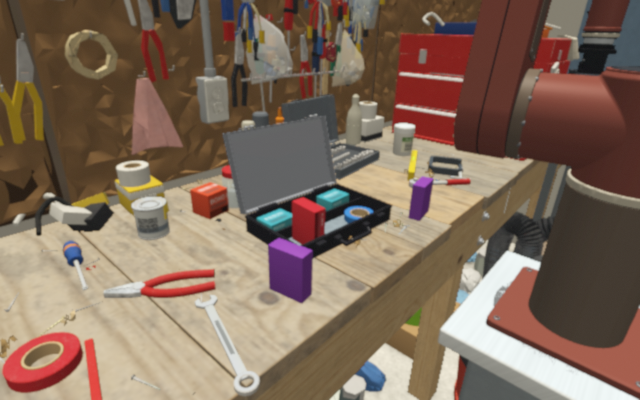

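View pics/d1.png

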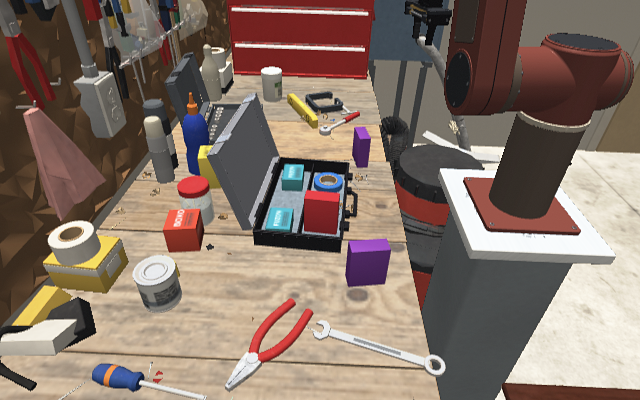

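The side view shows the open case at about (300,205). Candidates for the carton:
- red block standing in the front row at side (321,212) / scene (308,221)
- purple blocks at side (367,262) and (361,147)
- red box on the bench at side (184,229)

Only the first stands in the case. Purple is ruled out by the task. I'll confirm it in a crop and measure.

Run:
```python
from h import *
from scipy.optimize import least_squares
d=dict(np.load('d1.npz')); w=cloud(d); c=d['color'].astype(int)
cv2.imwrite('pics/crop1.png',cv2.resize(d['color'][80:300,190:410,::-1],(600,600),interpolation=cv2.INTER_CUBIC))
hsv=cv2.cvtColor(d['color'],cv2.COLOR_RGB2HSV)
R=np.zeros((400,640),bool);R[130:280,200:400]=1
def st(n,m):
    p=w[m&R]; p=p[np.isfinite(p).all(1)]; print(n,len(p),np.percentile(p,[2,50,98],axis=0).round(3).tolist()); return p
H,S,V=[hsv[...,i] for i in range(3)]
red=((H<8)|(H>172))&(S>130); red[:, :290]=0
p=st('red',red)
top=p[p[:,2]>p[:,2].max()-.006]; print('top',top.mean(0).round(3),cv2.minAreaRect((top[:,:2]*1000).astype(np.float32)))
teal=(H>80)&(H<100)&(S>60)
for nm,rr in (('tealfar',slice(0,195)),('tealnear',slice(195,400))):
    m=np.zeros_like(teal);m[rr]=teal[rr]; q=st(nm,m); q=q[q[:,2]>.033]; print(cv2.minAreaRect((q[:,:2]*1000).astype(np.float32)))
st('tape',(H>100)&(H<120)&(S>100)&(np.arange(640)[None]>305))
pu=(H>130)&(H<160)&(S>90); R[:]=1
for nm,rr in (('pfar',slice(0,200)),('pnear',slice(200,400))):
    m=np.zeros_like(pu);m[rr]=pu[rr]; st(nm,m)
# case: black points with height 36..46mm
R[:]=0;R[150:260,240:360]=1
blk=(V<60)&R&(w[...,2]>.036)&(w[...,2]<.047)
q=st('rim',blk); print(cv2.minAreaRect((q[:,:2]*1000).astype(np.float32)))
# lid grey pts
R[:]=0;R[90:230,205:282]=1
g=R&(S<40)&(w[...,2]>.07)&(w[...,1]>-.4)
q=w[g]; q=q[(q[:,0]>.5)&(q[:,0]<.95)]; print('lid',len(q),np.percentile(q,[1,50,99],axis=0).round(3).tolist())
```

```text
Traceback (most recent call last):
  File "h.py", line 8, in cloud
    w=p@np.array(s['rotation']).T+s['eye']; w[z==0]=np.nan; return w
      ~^~~~~~~~~~~~~~~~~~~~~~~~~~
ValueError: matmul: Input operand 1 has a mismatch in its core dimension 0, with gufunc signature (n?,k),(k,m?)->(n?,m?) (size 4 is different from 3)
```

Rotation is a quaternion; fix that.

```bash
sed -i "s/np.array(s\['rotation'\]).T/Rotation.from_quat(s['rotation']).as_matrix().T/; 1a from scipy.spatial.transform import Rotation" h.py
cat > m.py <<'E'
from h import *
d=dict(np.load('d1.npz')); w=cloud(d)
cv2.imwrite('pics/crop1.png',cv2.resize(d['color'][80:300,190:410,::-1],(600,600),interpolation=cv2.INTER_CUBIC))
hsv=cv2.cvtColor(d['color'],cv2.COLOR_RGB2HSV)
R=np.zeros((400,640),bool);R[130:280,200:400]=1
def rect(q): 
    if len(q)>3: r=cv2.minAreaRect((q[:,:2]*1000).astype(np.float32)); print('  rect',np.round(r[0]),np.round(r[1]),round(r[2],1))
def st(n,m):
    p=w[m&R]; p=p[np.isfinite(p).all(1)]; print(n,len(p),np.percentile(p,[2,50,98],axis=0).round(3).tolist() if len(p) else ''); return p
H,S,V=[hsv[...,i] for i in range(3)]
red=((H<8)|(H>172))&(S>130); red[:, :290]=0
p=st('red',red); rect(p[p[:,2]>.089])
teal=(H>80)&(H<100)&(S>60)
for nm,rr in (('tealfar',slice(0,195)),('tealnear',slice(195,400))):
    m=np.zeros_like(teal);m[rr]=teal[rr]; q=st(nm,m); rect(q[q[:,2]>.033])
st('tape',(H>100)&(H<120)&(S>100)&(np.arange(640)[None]>305))
pu=(H>130)&(H<160)&(S>90); R[:]=1
for nm,rr in (('pfar',slice(0,200)),('pnear',slice(200,400))):
    m=np.zeros_like(pu);m[rr]=pu[rr]; st(nm,m)
R[:]=0;R[150:260,240:360]=1
q=st('rim',(V<60)&(w[...,2]>.036)&(w[...,2]<.047)); rect(q)
R[:]=0;R[90:230,205:282]=1
q=st('lid',(S<60)&(w[...,2]>.07)&(w[...,0]>.5)&(w[...,0]<.95)&(w[...,1]>-.4))
E
python3 m.py
```

```text
red 1468 [[0.158, -0.561, -0.372], [0.466, 0.135, 0.06], [0.503, 0.14, 0.095]]
  rect [468. 122.] [33. 70.] 84.7
tealfar 560 [[0.518, -0.11, 0.008], [0.542, -0.025, 0.038], [0.568, -0.013, 0.041]]
  rect [543. -61.] [51. 98.] 0.1
tealnear 584 [[0.53, 0.052, 0.005], [0.553, 0.137, 0.039], [0.58, 0.167, 0.041]]
  rect [555. 137.] [80. 51.] 89.4
tape 325 [[0.422, -0.102, 0.007], [0.454, -0.026, 0.022], [0.489, -0.007, 0.025]]
pfar 591 [[0.35, -0.206, 0.007], [0.37, -0.146, 0.062], [0.388, -0.138, 0.092]]
pnear 1847 [[0.346, 0.244, 0.006], [0.382, 0.27, 0.063], [0.416, 0.278, 0.091]]
rim 931 [[0.406, -0.11, 0.036], [0.51, 0.125, 0.041], [0.603, 0.19, 0.046]]
  rect [502.  40.] [297. 196.] 85.8
lid 4398 [[0.61, -0.115, 0.073], [0.642, 0.052, 0.146], [0.669, 0.175, 0.217]]
```

View pics/crop1.png

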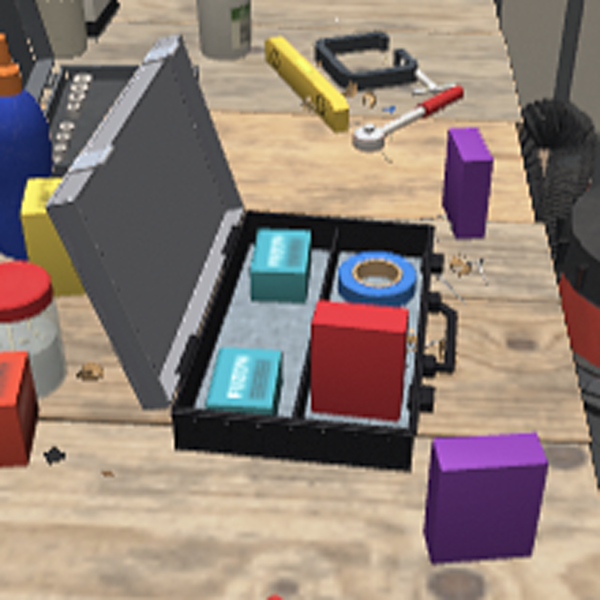

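The crop confirms it: the red upright box at crop (360,360) stands in the front row at the near (+y) end, with the tape at (378,278) at the row's far end. The small cartons are in the rear row, and the purple blocks are outside the case. It should fall towards -y.

```bash
cat >> h.py <<'E'
def rows(*targets, yaw=None, start=None):
    "world targets -> tool shifts (m) and twist (deg) from the present pose"
    s=sense(); R=Rotation.from_quat(s['tcp_rot']).as_matrix(); p=np.array(s['position'])
    tw=None if yaw is None else round(-np.degrees((yaw-np.arctan2(R[1,0],R[0,0])+np.pi)%(2*np.pi)-np.pi),1)
    print('from',p.round(3),'yaw',np.degrees(np.arctan2(R[1,0],R[0,0])).round(1),'twist',tw)
    for t in targets: print(t,'->',(R.T@(np.array(t)-p)).round(3))
E
cat >> m.py <<'E'
from h import rows
# lid plane by SVD
c=np.median(q,0); k=np.ones(len(q),bool)
for _ in range(5):
    c=q[k].mean(0); n=np.linalg.svd(q[k]-c,full_matrices=False)[2][2]; k=abs((q-c)@n)<.003
print('lid n',n.round(3),'yaw',np.degrees(np.arctan2(n[1],n[0])),k.sum(),c)
for nm in 'ds':
    w=cloud(dict(np.load(nm+'1.npz')))
    m=(w[...,0]>.60)&(w[...,0]<.85)&(w[...,1]>-.15)&(w[...,1]<.25)&(w[...,2]>.1)
    P=w[m]
    for y in np.arange(-.15,.25,.05):
        a=P[(P[:,1]>=y)&(P[:,1]<y+.05)]; b=a[a[:,0]>.69]
        print(nm,round(y,2),'lidtop',a[a[:,0]<.69][:,2].max().round(3) if len(a) else None,'behind',b[:,2].max().round(3) if len(b) else None, b[:,0].min().round(3) if len(b) else None)
rows([.48,-.25,.25],[.48,.2,.25],yaw=np.radians(-4))
E
python3 m.py | tail -22
```

```text
rect [502.  40.] [297. 196.] 85.8
lid 4398 [[0.61, -0.115, 0.073], [0.642, 0.052, 0.146], [0.669, 0.175, 0.217]]
lid n [-0.958  0.07   0.279] yaw 175.8348125785495 2979 [0.64121504 0.03383931 0.13702114]
d -0.15 lidtop 0.215 behind 0.214 0.758
d -0.1 lidtop 0.224 behind 0.216 0.757
d -0.05 lidtop 0.216 behind 0.166 0.846
d 0.0 lidtop 0.215 behind None None
d 0.05 lidtop 0.215 behind None None
d 0.1 lidtop 0.224 behind None None
d 0.15 lidtop 0.216 behind None None
d 0.2 lidtop None behind None None
s -0.15 lidtop 0.215 behind 0.186 0.777
s -0.1 lidtop 0.224 behind 0.216 0.773
s -0.05 lidtop 0.215 behind None None
s 0.0 lidtop 0.215 behind None None
s 0.05 lidtop 0.215 behind None None
s 0.1 lidtop 0.224 behind None None
s 0.15 lidtop 0.215 behind None None
s 0.2 lidtop None behind None None
from [ 0.159 -0.604  0.222] yaw 14.7 twist 18.7
[0.48, -0.25, 0.25] -> [ 0.401 -0.261 -0.028]
[0.48, 0.2, 0.25] -> [ 0.515 -0.696 -0.027]
```

```bash
python3 -m creep '[0.10,-0.065,-0.02,4,1, 0.40,-0.26,-0.03,18.7,1, 0.40,-0.26,-0.03,18.7,1, 0.40,-0.26,-0.03,18.7,1, 0.40,-0.26,-0.03,18.7,1, 0.40,-0.26,-0.03,18.7,1, 0.40,-0.26,-0.03,18.7,1, 0.40,-0.26,-0.03,18.7,1, 0.40,-0.26,-0.03,18.7,1, 0.40,-0.26,-0.03,18.7,1, 0.515,-0.695,-0.03,18.7,1, 0.515,-0.695,-0.03,18.7,1]' 20; python3 -c "
from h import *
rows([.472,.185,.25],[.472,.185,.085],yaw=np.radians(-4.2)); print(sense()['joint_positions'])"
```

```text
t: 1.3
position: [0.4797, -0.1498, 0.2518]
tcp_rot: [0.999, -0.035, -0.001, -0.0]
wrist_force: [1.5, 0.4, 0.4]
opening: 0.0027
finger_force: 0.0
from [ 0.48  -0.15   0.252] yaw -4.0 twist 0.2
[0.472, 0.185, 0.25] -> [-0.031 -0.333  0.002]
[0.472, 0.185, 0.085] -> [-0.031 -0.333  0.167]
[-4.59850310e-01 -9.39467581e-02  1.80129506e+00  1.57411215e-04
  1.43562405e+00  1.18107423e+00]
```

```bash
python3 -m creep '[-0.03,-0.33,0,0,1, -0.03,-0.33,0,0,1, -0.03,-0.33,0,0,1, -0.03,-0.33,0,0,1, -0.03,-0.33,0,0,1, -0.03,-0.33,0,0,1, -0.03,-0.33,0,0,1, -0.03,-0.33,0,0,1, -0.03,-0.33,0.14,0,1, -0.03,-0.33,0.14,0,1, -0.03,-0.33,0.14,0,1, -0.03,-0.33,0.14,0,1]'
python3 - <<'E'
from h import *
d=shot('side','d2'); w=cloud(d); cv2.imwrite('pics/crop2.png',cv2.resize(d['color'][80:300,190:410,::-1],(600,600),interpolation=cv2.INTER_CUBIC))
rows([.472,.175,.085],[.468,.137,.085]); print(sense()['t'])
E
```

```text
t: 2.5
position: [0.4674, 0.1778, 0.1061]
tcp_rot: [0.999, -0.035, -0.006, 0.002]
wrist_force: [-1.1, -0.4, -0.2]
opening: 0.0005
finger_force: 0.0
from [0.47  0.178 0.11 ] yaw -4.0 twist None
[0.472, 0.175, 0.085] -> [0.002 0.003 0.025]
[0.468, 0.137, 0.085] -> [0.001 0.041 0.025]
2.55
```

View pics/crop2.png

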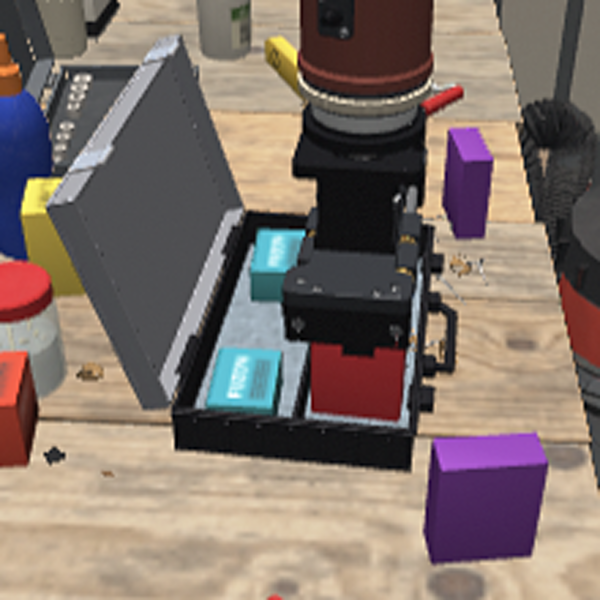

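The picture shows the closed fingers at about (358,348), just on the near side of the red carton's top and centred on it. I'll lower 25 mm, then push gently along +tool y.

```bash
python3 -m creep '[0.002,0,0.025,0,1, 0.002,0,0.025,0,1, 0.002,0.01,0.025,0,1, 0.002,0.018,0.025,0,1, 0.002,0.023,0.025,0,1, 0.002,0.028,0.025,0,1, 0.002,0.033,0.025,0,1, 0.002,0.038,0.025,0,1, 0.002,0.043,0.025,0,1, 0.002,0.048,0.025,0,1, 0.002,0.053,0.025,0,1, 0.002,0.057,0.025,0,1]'
python3 - <<'E'
from h import *
d=shot('side','d3'); cv2.imwrite('pics/crop3.png',cv2.resize(d['color'][80:300,190:410,::-1],(600,600),interpolation=cv2.INTER_CUBIC))
rows([.468,.137,.085])
E
```

```text
t: 3.75
position: [0.4707, 0.1224, 0.0875]
tcp_rot: [0.999, -0.035, -0.0, 0.0]
wrist_force: [0.6, 0.8, 0.1]
opening: 0.0002
finger_force: 0.1
from [0.471 0.122 0.087] yaw -4.0 twist None
[0.468, 0.137, 0.085] -> [-0.004 -0.015  0.002]
```

View pics/crop3.png

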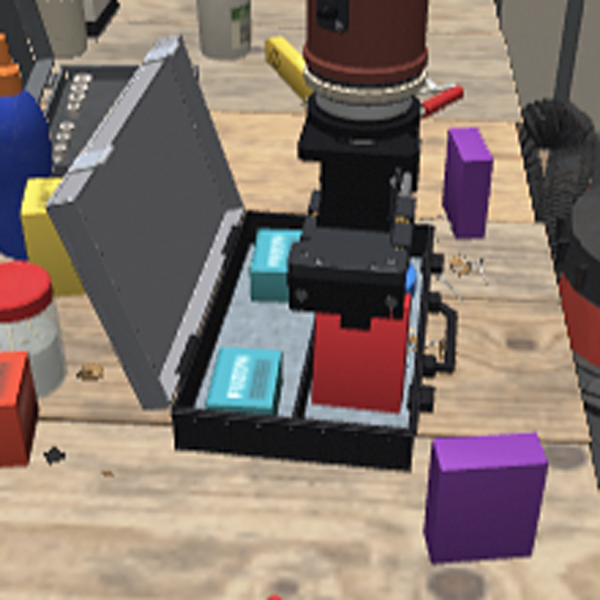

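The carton has begun to lean away, with its face brighter and its top edge moved back. I'll continue at the same pace.

```bash
python3 -m creep '[0,0.005,0,0,1, 0,0.010,0,0,1, 0,0.015,0,0,1, 0,0.020,0,0,1, 0,0.025,0,0,1, 0,0.030,0,0,1, 0,0.030,0,0,1, 0,0.030,0,0,1, 0,0.030,0,0,1]'
python3 - <<'E'
from h import *
d=shot('side','d4'); w=cloud(d); hsv=cv2.cvtColor(d['color'],cv2.COLOR_RGB2HSV); m=((hsv[...,0]<8)|(hsv[...,0]>172))&(hsv[...,1]>130)&(w[...,0]>.38)&(w[...,0]<.54)&(w[...,1]>-.15)&(w[...,1]<.2)
print(m.sum(),np.percentile(w[m],[1,50,99],axis=0).round(3))
E
```

```text
t: 4.7
position: [0.4688, 0.093, 0.0876]
tcp_rot: [0.999, -0.035, 0.0, -0.0]
wrist_force: [0.4, -0.2, 0.8]
opening: 0.0004
finger_force: 0.0
1849 [[0.387 0.02  0.01 ]
 [0.46  0.106 0.035]
 [0.506 0.156 0.462]]
```

```bash
python3 -m creep '[0,0.03,-0.21,0,1, 0,0.03,-0.21,0,1, 0,0.03,-0.21,0,1, 0,0.03,-0.21,0,1, 0,0.03,-0.21,0,1, 0,0.03,-0.21,0,1]'
python3 - <<'E'
from h import *
d=shot('side','d5'); w=cloud(d); cv2.imwrite('pics/crop5.png',cv2.resize(d['color'][80:300,190:410,::-1],(600,600),interpolation=cv2.INTER_CUBIC))
hsv=cv2.cvtColor(d['color'],cv2.COLOR_RGB2HSV); m=((hsv[...,0]<8)|(hsv[...,0]>172))&(hsv[...,1]>130)&(w[...,0]>.38)&(w[...,0]<.54)&(w[...,1]>-.15)&(w[...,1]<.2)&(w[...,2]<.1)
print(m.sum(),np.percentile(w[m],[1,50,99],axis=0).round(3))
rows([.71,.045,.30],[.71,.045,.185],[.63,.05,.185])
E
```

```text
t: 5.35
position: [0.4681, 0.0629, 0.3005]
tcp_rot: [0.999, -0.035, 0.003, -0.0]
wrist_force: [0.7, -0.1, 0.1]
opening: 0.0005
finger_force: 0.0
1041 [[0.426 0.011 0.009]
 [0.462 0.079 0.034]
 [0.498 0.109 0.036]]
from [0.467 0.063 0.298] yaw -4.0 twist None
[0.71, 0.045, 0.3] -> [ 0.244  0.001 -0.002]
[0.71, 0.045, 0.185] -> [0.244 0.001 0.113]
[0.63, 0.05, 0.185] -> [0.163 0.002 0.113]
```

View pics/crop5.png

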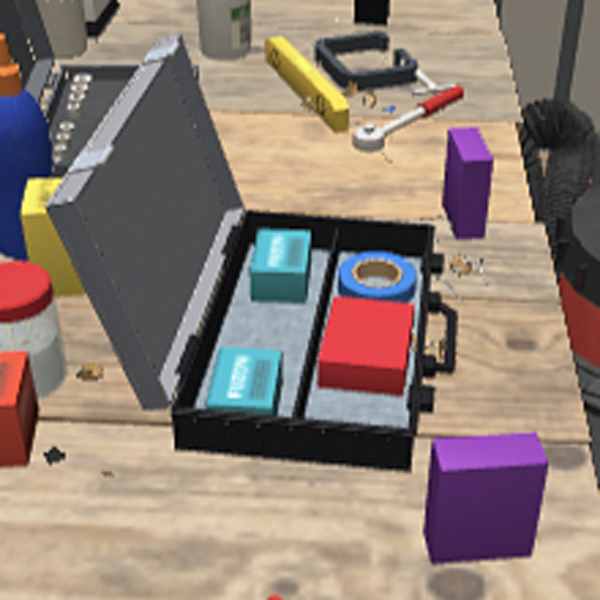

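The carton lies flat at (367,343) in its row, and the tape and both small cartons are where they were. Next I go over and behind the lid.

```bash
python3 -m creep '[0.245,-0.03,-0.01,0,1, 0.245,-0.03,-0.01,0,1, 0.245,-0.03,-0.01,0,1, 0.245,-0.03,-0.01,0,1, 0.245,-0.03,-0.01,0,1, 0.245,-0.03,-0.01,0,1, 0.245,-0.03,0.03,0,1, 0.245,-0.03,0.06,0,1, 0.245,-0.03,0.09,0,1, 0.245,-0.03,0.11,0,1, 0.245,-0.03,0.11,0,1]'
python3 - <<'E'
from h import *
d=shot('side','d6'); cv2.imwrite('pics/crop6.png',cv2.resize(d['color'][80:300,190:410,::-1],(600,600),interpolation=cv2.INTER_CUBIC))
rows(); print(sense()['wrist_force'])
E
```

```text
t: 6.5
position: [0.7084, 0.0763, 0.18]
tcp_rot: [0.999, -0.035, -0.006, 0.0]
wrist_force: [-0.3, -0.9, -0.3]
opening: 0.0004
finger_force: 0.0
from [0.71  0.076 0.183] yaw -4.0 twist None
[0.55040107 0.86986388 0.57330176]
```

View pics/crop6.png

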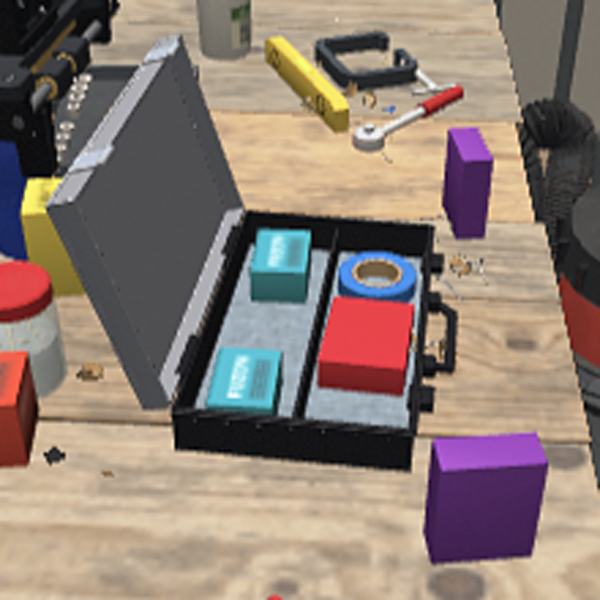

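The gripper is behind the lid at the upper left (30,110), clear of its edge. Now I pull the lid over.

```bash
python3 -m creep '[-0.02,0,0,0,1, -0.035,0,0,0,1, -0.05,0,0,0,1, -0.065,0,0,0,1, -0.08,0,0,0,1, -0.10,0,0,0,1, -0.12,0,0,0,1, -0.14,0,0,0,1, -0.16,0,0,0,1, -0.18,0,0,0,1, -0.195,0,0,0,1, -0.21,0,0.003,0,1]'
python3 - <<'E'
from h import *
d=shot('side','d7'); cv2.imwrite('pics/crop7.png',cv2.resize(d['color'][80:300,190:410,::-1],(600,600),interpolation=cv2.INTER_CUBIC))
rows(); print(sense()['wrist_force'])
E
```

```text
t: 7.75
position: [0.5043, 0.0907, 0.1869]
tcp_rot: [0.999, -0.035, 0.003, -0.0]
wrist_force: [1.0, -0.4, 0.7]
opening: 0.0004
finger_force: 0.7
from [0.502 0.091 0.186] yaw -4.0 twist None
[ 0.5824507   1.14462049 -0.24856291]
```

View pics/crop7.png

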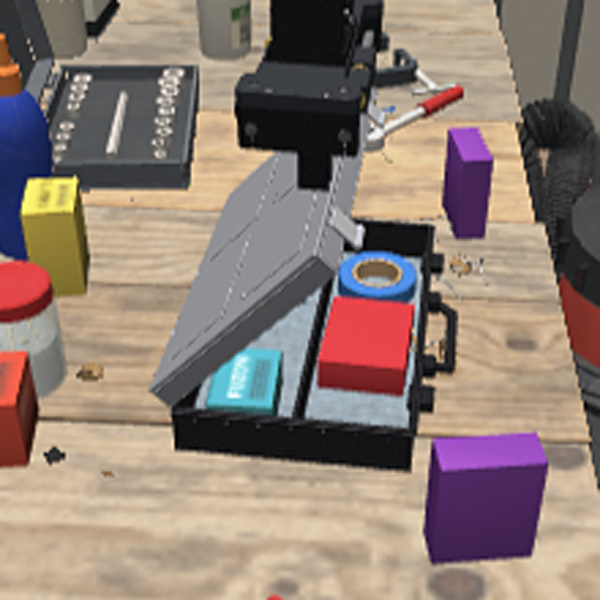

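The lid is about half closed at roughly 45°, with the fingers on its outside near the free edge at (317,165). Now I follow the arc down.

```bash
python3 -m creep '[-0.015,0,0.020,0,1, -0.03,0,0.042,0,1, -0.044,0,0.062,0,1, -0.056,0,0.080,0,1, -0.062,0,0.094,0,1, -0.067,0,0.108,0,1, -0.07,0,0.116,0,1, -0.07,0,0.122,0,1, -0.07,0,0.126,0,1, -0.07,0,0.128,0,1]'
python3 - <<'E'
from h import *
d=shot('side','d8'); w=cloud(d)
rows(); print(sense()['wrist_force'])
for x in (.44,.47,.5,.55): print(x,[np.median(w[(abs(w[...,0]-x)<.008)&(abs(w[...,1]-y)<.01)&(w[...,2]<.1),2]).round(4) for y in (.1,.14,.16)])
E
```

```text
t: 8.8
position: [0.4339, 0.0955, 0.0635]
tcp_rot: [0.999, -0.034, -0.002, 0.0]
wrist_force: [-40.0, -3.3, 87.4]
opening: 0.0005
finger_force: 43.7
from [0.434 0.096 0.064] yaw -3.9 twist None
[-35.44547789  -2.70331783  70.10435387]
0.44 [np.float64(0.0664), np.float64(0.0642), np.float64(0.0642)]
0.47 [np.float64(0.0649), np.float64(0.065), np.float64(0.0643)]
0.5 [np.float64(0.0644), np.float64(0.0646), np.float64(0.0643)]
0.55 [np.float64(0.0648), np.float64(0.065), np.float64(0.0643)]
```

The lid is flat at 64 mm, so it is shut. I'll retreat straight up and check.

```bash
python3 -m creep '[0,0,-0.01,0,1, 0,0,-0.04,0,1, 0,0,-0.09,0,1, 0,0,-0.14,0,1, 0,0,-0.19,0,1, 0,0.1,-0.19,0,1, 0,0.2,-0.19,0,1, 0,0.2,-0.19,0,1, 0,0.3,-0.19,0,1, 0,0.3,-0.19,0,1, 0,0.3,-0.19,0,1, 0,0.3,-0.19,0,1]'
python3 - <<'E'
from h import *
d=shot('side','d9'); w=cloud(d); cv2.imwrite('pics/crop9.png',cv2.resize(d['color'][80:300,190:410,::-1],(600,600),interpolation=cv2.INTER_CUBIC))
print(sense()['wrist_force'],sense()['t'])
for x in (.43,.5,.57): print(x,[np.median(w[(abs(w[...,0]-x)<.008)&(abs(w[...,1]-y)<.01)&(w[...,2]<.1),2]).round(4) for y in (-.06,.03,.1,.16)])
E
```

```text
t: 10.05
position: [0.4123, -0.2096, 0.2472]
tcp_rot: [0.999, -0.038, 0.0, 0.001]
wrist_force: [0.2, 0.9, 0.2]
opening: 0.0006
finger_force: 0.0
[-0.40289409  0.69908587  0.26656394] 10.1
0.43 [np.float64(0.0652), np.float64(0.0641), np.float64(0.0641), np.float64(0.0637)]
0.5 [np.float64(0.0644), np.float64(0.0641), np.float64(0.0645), np.float64(0.0646)]
0.57 [np.float64(0.0651), np.float64(0.0641), np.float64(0.0651), np.float64(0.0644)]
```

View pics/crop9.png

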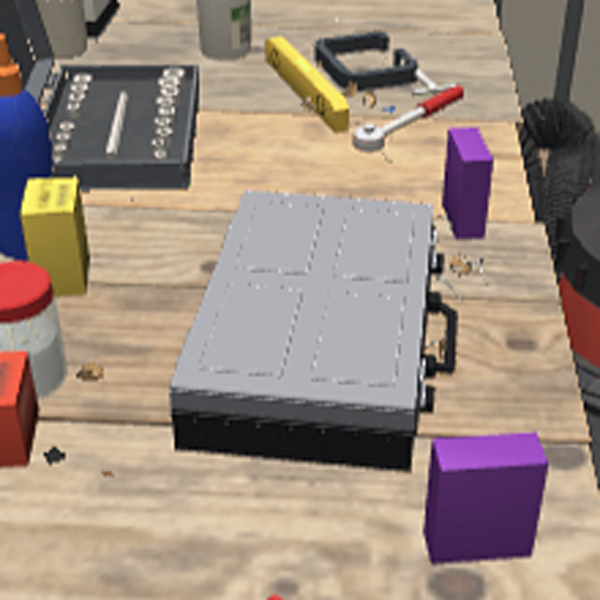

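The lid is fully shut and level at about 64 mm everywhere. The arm is clear and at rest, and nothing else has moved.

```bash
python3 -c "
from cell import finish_job; print(finish_job())"
```

```text
the job is handed in; nothing more can be done
None
```

The red carton was pushed over flat in its own row, the lid is fully shut, the arm is clear, and the job was handed in at about 10 s; the wrist force read about 96 N (limit 120 N) with the lid pressed shut.

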